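# Feel out and sort three shutter switches by click force

## Task

Three look-alike push switches stand in the aluminium cradle; their springs differ. Working from left to right as the robot sees them, press each yellow cap in its nest until it clicks, never with more than 18 N, and feel how hard each is; then set the stiffest switch down upright in the red tray and the lightest upright in the green tray, without dropping them, leave the other one seated in its nest, and leave the things around them where they are.

Things in the scene. Friction and masses are not known exactly. Their poses are not given: they have to be found in the camera images.
- switch_a_mid (a point): centre of the housing of one of three look-alike loose push switches, 22.5 mm above its underside; z up, x and y square to its side faces. Black box 34x34 mm, 45 mm high with its metal top plate, about 0.12 kg, with a yellow round cap on top. At the start it stands in one of the cradle's nests, the underside 4 mm above the table. The letter says nothing about where it stands or how stiff it is.
- switch_a_top (a point): centre of the top face of that switch's yellow cap (23 mm across), 54 mm above the switch's underside when released
- key_a (a joint): how far that cap is pressed in, m: 0 released, 0.0036 against the hard stop; it springs back. Snap action: the resistance begins at about a third of the click force, climbs to the click force at 1.3 mm, then collapses to about half at 3 mm and a quarter at 3.6 mm, where the stop is hard. It has clicked once past 2.2 mm. The click forces of the three switches are about 3, 6 and 10 N; which has which can only be felt.
- switch_b_mid (a point): centre of the housing of one of three look-alike loose push switches, 22.5 mm above its underside; z up, x and y square to its side faces. Black box 34x34 mm, 45 mm high with its metal top plate, about 0.12 kg, with a yellow round cap on top. At the start it stands in one of the cradle's nests, the underside 4 mm above the table. The letter says nothing about where it stands or how stiff it is.
- switch_b_top (a point): centre of the top face of that switch's yellow cap (23 mm across), 54 mm above the switch's underside when released
- key_b (a joint): how far that cap is pressed in, m: 0 released, 0.0036 against the hard stop; it springs back. Snap action: the resistance begins at about a third of the click force, climbs to the click force at 1.3 mm, then collapses to about half at 3 mm and a quarter at 3.6 mm, where the stop is hard. It has clicked once past 2.2 mm. The click forces of the three switches are about 3, 6 and 10 N; which has which can only be felt.
- switch_c_mid (a point): centre of the housing of one of three look-alike loose push switches, 22.5 mm above its underside; z up, x and y square to its side faces. Black box 34x34 mm, 45 mm high with its metal top plate, about 0.12 kg, with a yellow round cap on top. At the start it stands in one of the cradle's nests, the underside 4 mm above the table. The letter says nothing about where it stands or how stiff it is.
- switch_c_top (a point): centre of the top face of that switch's yellow cap (23 mm across), 54 mm above the switch's underside when released
- key_c (a joint): how far that cap is pressed in, m: 0 released, 0.0036 against the hard stop; it springs back. Snap action: the resistance begins at about a third of the click force, climbs to the click force at 1.3 mm, then collapses to about half at 3 mm and a quarter at 3.6 mm, where the stop is hard. It has clicked once past 2.2 mm. The click forces of the three switches are about 3, 6 and 10 N; which has which can only be felt.
- cradle: fixed aluminium cradle, 72x256 mm, 12 mm high, origin at the centre of its underside on the table, y along the row of nests. Three square nests 39 mm wide and 8 mm deep (floor 4 mm above the table), 90 mm apart
- nest_left (a point): centre of the floor of the cradle's left (+y) nest, as seen from the robot
- nest_middle (a point): centre of the floor of the cradle's middle nest, as seen from the robot
- nest_right (a point): centre of the floor of the cradle's right (-y) nest, as seen from the robot
- tray_red_floor (a point): centre of the inner floor (4 mm above the table) of the fixed red tray, 94x94 mm outside, walls 4 mm thick and 12 mm high; axes along its sides
- tray_green_floor (a point): centre of the inner floor (4 mm above the table) of the fixed green tray, 94x94 mm outside, walls 4 mm thick and 12 mm high; axes along its sides
- stand_iris: iris on a post and black base, 65x54x100 mm; a bystander, origin under its centre
- tape_roll: roll of cream tape, 77 mm across, 19 mm high; a bystander, origin under its centre
- caliper: caliper lying flat, 61x200x14 mm; a bystander, origin under its centre
- cage_cube: black beam-splitter cube, 39 mm, with green windows; a bystander, origin under its centre
- sensor_head: black disc-shaped sensor head, 60 mm across, 22 mm high; a bystander, origin under its centre
- dropper_bottle: amber dropper bottle, 38 mm across, 108 mm high; a bystander, origin under its centre

How it is judged:
By the outcome, as a careful person would: the job done as asked, in the order asked, and still so for the second after the job is handed in, with the robot touching nothing.
It also fails if it takes over 69 s, if anything falls off the work surface, if the arm or the gripper's body presses on something with over 40 N, if the wrist force passes 120 N, or if a joint passes its speed limit or range.

## Robot

A 7-joint arm with a two-finger parallel gripper is mounted at the origin on a cart in front of the work surface, level with it; the furniture and walls round the work are solid. World frame = base frame: x ahead of the robot, y to its left, z up, the work surface at z = 0. Lengths are in m, angles in rad, forces in N, time in s.
With the tool pointing down it reaches from about 0.425 to 0.875 m from the base axis. Payload 4.7 kg.
Tool frame: the origin (TCP) lies at the very end of the fingers, on their centre line; the grasp point (between the pads) lies 19 mm behind it; z points along the fingers, y is the line along which they close (so a half turn about z gives the same grasp; the last joint's range is limited). The gripper opens to 87 mm and grips with 3 to 60 N. Pads are 19 mm wide; open, the fingers measure 117 mm over their backs; the gripper's body (75 mm by 190 mm) begins 51 mm behind the grasp point.
Start: joints at [1.269, 0.321, -0.07, 1.45, 0.023, 1.371, -0.057], TCP at [0.202, -0.618, 0.223] pointing down, gripper open.
Joint ranges: [-2.86, 2.86], [-0.3, 2.09], [-1.38, 1.24], [0.06, 2.45], [-1.56, 4.7], [0.09, 2.05], [-2.69, 2.69]. Speed limits (rad/s): [2.57, 2.57, 3.14, 3.14, 3.14, 3.14, 3.14].

## Interface

Orientations are given as a rotation vector (axis times angle).
In Python, from bench import ctrl gives the robot as it stands.
- The arm moves only by the shell command python3 -m jog 'ROWS' [FORCE]. ROWS is JSON, a list that holds one entry, the list of rows, each a list of 7 numbers: the shift along the tool's x, y, z in mm, then the turn, a rotation vector about the tool's x, y, z in degrees, then the finger opening in mm, from 0 to 87. A call has 1 to 10 rows; each row is the pose to reach, as a shift and turn from the pose commanded when the call began, along the tool's axes at that moment; what a row does not reach only later rows make up. A row lasts 1/10 s, in which the tool goes at most 50 mm and 8.59 degrees, less where a joint would pass 70% of its speed; a pose out of reach is approached as far as the arm can. A call with a gripper value outside its range is refused whole. The fingers move at their own pace and stop on an object; FORCE is the grip in N (left out, the last holds). Time passes only in rows, so rows that repeat a pose let the fingers close. It gives the time, the measured TCP pose, the force, the opening and the grip force at its end, in the units of the state.
- ctrl.get_state(): the state, without advancing time (a new reading comes with each control period).
- ctrl.get_image(name): name is "scene" or "top" or "wrist"; returns a dict with "image" (420x560x3 uint8, red, green, blue), "depth" (420x560 float32, m along the optical axis (not along the pixel's ray), 0 where there is no reading), "fov_y" (degrees; the focal length in pixels is half the picture's height over the tangent of half this angle, whatever the lens; pixels are square), "cx", "cy" (the principal point, pixels), "rvec" (rotation vector, rad) and "tvec" (3), from world to camera coordinates, as OpenCV has them. Camera axes: x right, y down, z forward; pixel columns grow to the right and rows downward; lengths in m; the calibration is good to about 2 mm. A picture is of the moment at which its call begins.
- ctrl.close_job(): hands the job in; it is judged then, once.
The state is a dict: "time": time; "joint_positions": joint angles; "qd": joint speeds; "joint_torque": joint torques, N m; "position": TCP position; "tool_rot": TCP orientation; "ft_force": force on the tool from outside, world axes, zero at the start; "torque": the same for the moment, N m; "grip_width": opening from 0.0 (shut) to 1.0 (fully open); "grip_force": force on a finger pad.
Only numpy, scipy, OpenCV 4.12 (cv2) and the standard library are available. Lean on these libraries where they do the work, as an engineer would, in place of code of your own. Each camera call takes 0.05 s, during which the arm holds its last target. There are 200 camera calls.

## Working session

There is one attempt and no reset: what is moved stays moved. The work goes in short steps, Python scripts to look and compute and a shell command to move; the robot and the scene stay as the last step left them, time stands still between calls to the robot, and variables do not carry over. Pictures are saved under pics/ and viewed, at most 10 in all, crops included, and the job is handed in when it is done.

```bash
ls; mkdir -p pics; cat > h.py <<'E'
import numpy as np,cv2,pickle
from scipy.spatial.transform import Rotation as R
from bench import ctrl
def grab(n,tag):
    d=ctrl.get_image(n); pickle.dump(d,open(f'pics/{tag}.pkl','wb')); cv2.imwrite(f'pics/{tag}.png',d['image'][:,:,::-1]); return d
def load(tag): return pickle.load(open(f'pics/{tag}.pkl','rb'))
def ray(d,u,v):
    f=210/np.tan(np.radians(d['fov_y'])/2); Rm=cv2.Rodrigues(np.array(d['rvec'],float))[0]
    r=Rm.T@np.array([(u-d['cx'])/f,(v-d['cy'])/f,1]); o=-Rm.T@np.array(d['tvec'],float).ravel(); return o,r
def onz(d,u,v,z):
    o,r=ray(d,u,v); return o+r*(z-o[2])/r[2]
def dep(d,u,v):
    o,r=ray(d,u,v); p=d['depth'][int(round(v))-1:int(round(v))+2,int(round(u))-1:int(round(u))+2]; return o+r*np.median(p[p>0])
def tri(d1,p1,d2,p2):
    A=[];b=[]
    for d,p in((d1,p1),(d2,p2)):
        o,r=ray(d,*p); r/=np.linalg.norm(r); P=np.eye(3)-np.outer(r,r); A.append(P);b.append(P@o)
    return np.linalg.lstsq(np.vstack(A),np.hstack(b),rcond=None)[0]
def st(): 
    s=ctrl.get_state(); return s
def go(p,yaw=None):
    "shift in tool axes mm to reach world p"
    s=st(); T=R.from_rotvec(s['tool_rot']); print('mm',np.round(T.inv().apply(np.array(p)-s['position'])*1000,1))
E
python3 - <<'E'
from h import *
for n in('scene','top'): d=grab(n,n+'0'); print(n,d['fov_y'],d['cx'],d['cy'],ray(d,280,210))
s=st(); print(s); print(R.from_rotvec(s['tool_rot']).as_matrix().round(3))
a=cv2.imread('pics/scene0.png');b=cv2.imread('pics/top0.png')
E
```

```text
pics
scene 56.67991865565719 275.81963421864583 207.8991387865086 (array([ 0.23260097, -0.53439959,  0.72423296]), array([ 0.3822834 ,  0.56604881, -0.73047418]))
top 51.191955689495806 282.06006881176427 209.93236928959715 (array([ 0.47838498, -0.04067454,  1.02479048]), array([ 0.08027159,  0.00899101, -0.99674357]))
{'time': 0.1, 'joint_positions': array([ 1.26917681,  0.32177418, -0.0700668 ,  1.45153936,  0.02257124,
        1.37079123, -0.05689929]), 'qd': array([-0.00140853, -0.00275471, -0.00069239, -0.00350786,  0.00040752,
        0.0004981 ,  0.00129683]), 'joint_torque': array([-5.40095789e-04, -4.92572236e+01, -4.06073313e-01, -3.13399029e+01,
       -6.42127404e-02,  3.94756976e-02,  4.65729556e-05]), 'position': array([ 0.20162726, -0.61742416,  0.22156114]), 'tool_rot': array([-3.10085757e+00, -4.93616429e-01,  5.33071897e-04]), 'ft_force': array([-0.6592832 ,  0.21540234,  0.37933141]), 'torque': array([-0.04574378,  0.0023405 ,  0.00398716]), 'grip_force': 0.0, 'grip_width': 1.0017690770466794}
[[ 0.951  0.311 -0.001]
 [ 0.311 -0.951  0.002]
 [-0.    -0.002 -1.   ]]
```

View pics/top0.png

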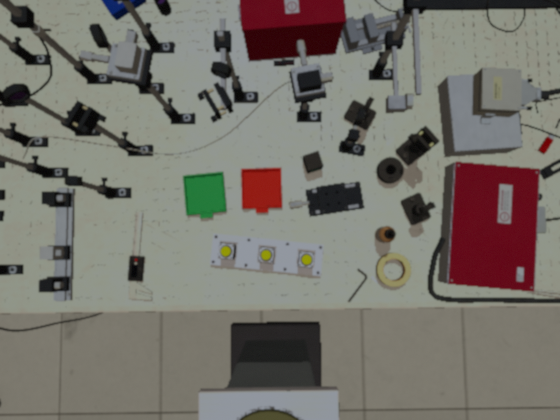

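View pics/scene0.png

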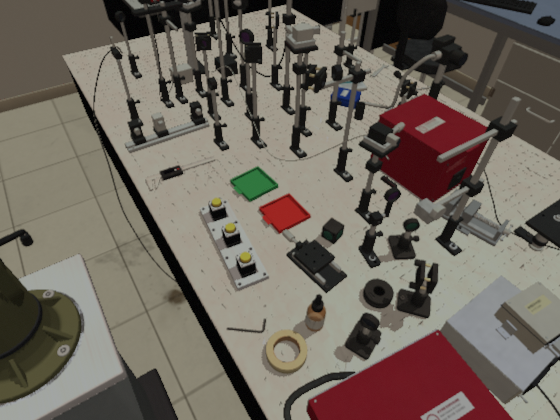

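The top view shows caps near (226,252), (265,255) and (306,260), the green tray at (205,194) and the red tray at (262,189). In the scene view the caps are near (217,202), (231,227) and (246,257). I'll segment these and triangulate them.

```bash
cat > m1.py <<'E'
from h import *
t=load('top0');s=load('scene0')
def cen(d,lo,hi,roi,n):
    h=cv2.cvtColor(d['image'],cv2.COLOR_RGB2HSV); m=cv2.inRange(h,lo,hi); k=np.zeros_like(m); x0,y0,x1,y1=roi; k[y0:y1,x0:x1]=255; m&=k
    c,_l,stt,ce=cv2.connectedComponentsWithStats(m); i=sorted(range(1,c),key=lambda i:-stt[i,4])[:n]
    return [(tuple(ce[j]),stt[j,4]) for j in i],m
T,_=cen(t,(22,120,100),(35,255,255),(200,230,330,280),3); S,_=cen(s,(22,120,100),(35,255,255),(190,180,280,290),3)
T.sort(key=lambda a:a[0][0]);S.sort(key=lambda a:a[0][1])
for a,b in zip(T,S): print(a,b,tri(t,a[0],s,b[0]).round(4),onz(t,*a[0],.058).round(4),dep(t,*a[0]).round(4))
for nm,lo,hi,rt,rs in(('g',(50,100,40),(75,255,255),(170,160,235,225),(220,160,290,205)),('r',(0,150,60),(6,255,255),(235,160,290,220),(250,190,320,240))):
    a,m=cen(t,lo,hi,rt,1); b,_=cen(s,lo,hi,rs,1); 
    p=np.argwhere(m)[:,::-1].astype(np.float32); q=cv2.minAreaRect(p); print(nm,a,b,q,onz(t,*a[0][0],.008).round(4),tri(t,a[0][0],s,b[0][0]).round(4),dep(t,*a[0][0]).round(4))
    cs=[onz(t,*c,.012)[:2] for c in cv2.boxPoints(q)]; print(np.round(cs,3).tolist())
E
python3 m1.py
python3 - <<'E'
from h import *
t=load('top0'); cv2.imwrite('pics/c1.png',cv2.resize(t['image'][160:310,160:400,::-1],None,fx=3.3,fy=3.3,interpolation=cv2.INTER_CUBIC))
E
```

```text
((np.float64(225.44444444444446), np.float64(250.97530864197532)), np.int32(81)) ((np.float64(216.0943396226415), np.float64(201.64150943396226)), np.int32(53)) [0.4681 0.0898 0.0537] [0.4679 0.0893 0.058 ] [0.4679 0.0894 0.0573]
((np.float64(265.5432098765432), np.float64(254.65432098765433)), np.int32(81)) ((np.float64(230.0), np.float64(227.16666666666666)), np.int32(60)) [0.4587 0.0014 0.053 ] [0.4584 0.0013 0.058 ] [0.4585 0.0013 0.0587]
((np.float64(306.1818181818182), np.float64(259.35064935064935)), np.int32(77)) ((np.float64(244.98717948717947), np.float64(256.65384615384613)), np.int32(78)) [ 0.447  -0.0881  0.0528] [ 0.4468 -0.0876  0.058 ] [ 0.4468 -0.0877  0.0573]
g [((np.float64(204.3412797992472), np.float64(194.02007528230865)), np.int32(1594))] [((np.float64(253.4207650273224), np.float64(183.45136612021858)), np.int32(915))] ((204.44383239746094, 195.4101104736328), (43.469970703125, 39.48798751831055), 84.5596694946289) [0.6006 0.1446 0.008 ] [0.6018 0.1452 0.0033] [0.6012 0.1455 0.0031]
[[0.644, 0.194], [0.651, 0.102], [0.55, 0.093], [0.543, 0.185]]
r [((np.float64(261.2635709614127), np.float64(188.76913015042513)), np.int32(1529))] [((np.float64(283.82285208148807), np.float64(212.7909654561559)), np.int32(1129))] ((261.0, 190.5), (43.0, 38.0), 90.0) [0.6108 0.0115 0.008 ] [0.6121 0.0114 0.0034] [0.6115 0.0118 0.0021]
[[0.658, 0.056], [0.656, -0.033], [0.555, -0.031], [0.557, 0.057]]
```

View pics/c1.png

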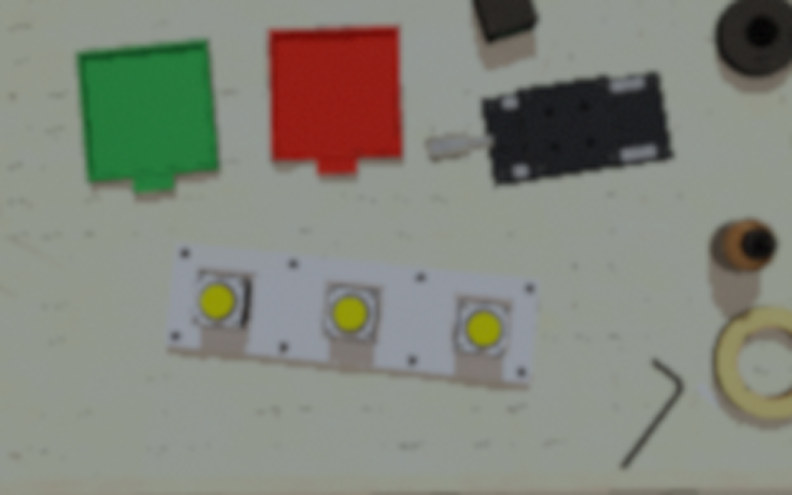

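The crop shows green and red tray floors that are clear, and switches roughly square in the nests. The row is yawed about -6.8 degrees. I'll move above the left switch with the fingers shut, by way of a point clear of the base.

```bash
cat > to.py <<'E'
import sys; from h import *
# to.py x y z [x y z ...] : shifts in tool axes + turn needed to row yaw (deg)
s=st(); T=R.from_rotvec(s['tool_rot']); v=np.array(sys.argv[2:],float).reshape(-1,3); yaw=np.radians(float(sys.argv[1]))
G=R.from_matrix(np.array([[np.cos(yaw),np.sin(yaw),0],[np.sin(yaw),-np.cos(yaw),0],[0,0,-1]]))
print('turn',np.degrees((T.inv()*G).as_rotvec()).round(2))
for p in v: print(T.inv().apply(p-s['position']).__mul__(1000).round(1))
print(s['time'],s['position'].round(4),s['ft_force'].round(2),s['grip_width'])
E
python3 to.py -6.8 .43 -.25 .22 .468 .0896 .16
```

```text
turn [-0.1   0.03 24.89]
[ 331.2 -278.3    2. ]
[ 472.7 -589.3   62.5]
0.1 [ 0.2016 -0.6174  0.2216] [-0.66  0.22  0.38] 1.0017690770466794
```

```bash
python3 -m jog '[[[37,-31,0,0,0,8,60],[74,-62,0,0,0,16,40],[110,-93,0,0,0,24.9,20],[147,-124,0,0,0,24.9,0],[184,-155,0,0,0,24.9,0],[221,-186,0,0,0,24.9,0],[258,-217,0,0,0,24.9,0],[294,-248,0,0,0,24.9,0],[331,-278,0,0,0,24.9,0],[349,-317,8,0,0,24.9,0]]]' 10; python3 to.py -6.8 .468 .0896 .16
```

```text
time: 1.1
position: [0.4378, -0.2059, 0.2152]
tool_rot: [3.136, -0.183, 0.005]
ft_force: [0.1, 0.8, 0.3]
grip_width: 0.173
grip_force: 0.0
turn [-0.   -0.17  0.12]
[  -4.6 -297.    55.2]
1.1 [ 0.4378 -0.2059  0.2152] [0.1  0.76 0.27] 0.17340601655870574
```

```bash
python3 -m jog '[[[-1,-42,8,0,0,0,0],[-1,-85,16,0,0,0,0],[-2,-127,24,0,0,0,0],[-3,-170,32,0,0,0,0],[-4,-212,40,0,0,0,0],[-4,-255,48,0,0,0,0],[-5,-297,55,0,0,0,0],[-5,-297,55,0,0,0,0],[-5,-297,55,0,0,0,0],[-5,-297,55,0,0,0,0]]]'; python3 to.py -6.8 .468 .0896 .07; python3 - <<'E'
from h import *
d=grab('wrist','w1'); print(ray(d,280,210)); cv2.imwrite('pics/w1b.png',d['image'][:,:,::-1])
E
```

```text
time: 2.1
position: [0.4653, 0.086, 0.1593]
tool_rot: [3.135, -0.189, -0.001]
ft_force: [0.1, -0.3, 0.0]
grip_width: 0.006
grip_force: 0.0
turn [ 0.05  0.02 -0.1 ]
[ 2.3 -4.  89.3]
2.1 [0.4653 0.086  0.1593] [ 0.1  -0.33  0.03] 0.006484930803799156
(array([0.54389772, 0.07647249, 0.32169192]), array([-0.28930258,  0.03894605, -0.95646542]))
```

View pics/w1b.png

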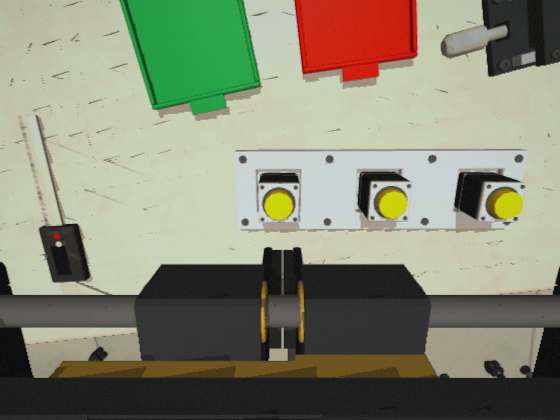

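The wrist view shows caps at about (278,204), (391,202) and (508,203), all square in their nests. The closed fingers are at (283,260).

```bash
python3 - <<'E'
from h import *
d=load('w1'); t=load('top0')
h=cv2.cvtColor(d['image'],cv2.COLOR_RGB2HSV); m=cv2.inRange(h,(22,200,150),(35,255,255)); m[:150]=0;m[240:]=0
c,l,s_,ce=cv2.connectedComponentsWithStats(m)
T=[(225.4,251),(265.5,254.7),(306.2,259.35)];k=0
for i in sorted([i for i in range(1,c) if s_[i,4]>300],key=lambda i:ce[i][0]):
    print(ce[i],s_[i],onz(d,*ce[i],.058).round(4),tri(d,ce[i],t,T[k]).round(4),dep(d,*ce[i]).round(4)); k+=1
# depth-based housing plate: points at z 0.045..0.052
f=210/np.tan(np.radians(d['fov_y'])/2); v,u=np.mgrid[150:240,230:540]; D=d['depth'][150:240,230:540]
Rm=cv2.Rodrigues(np.array(d['rvec'],float))[0]; P=(np.stack([(u-d['cx'])/f*D,(v-d['cy'])/f*D,D],-1).reshape(-1,3)-np.array(d['tvec']).ravel())@Rm
a=P[(P[:,2]>.044)&(P[:,2]<.053)]
for y0,y1 in((.06,.12),(-.03,.03),(-.12,-.06)):
    q=a[(a[:,1]>y0)&(a[:,1]<y1)]; r=cv2.minAreaRect((q[:,:2]*1000).astype(np.float32)); print(len(q),r,np.median(q[:,2]))
    q=P[(P[:,1]>y0)&(P[:,1]<y1)&(P[:,2]>.054)]; print('cap',np.median(q[:,2]),cv2.minEnclosingCircle((q[:,:2]*1000).astype(np.float32)))
E
```

```text
[278.27170418 205.13344051] [264 191  29  29 622] [0.4682 0.0881 0.058 ] [0.4681 0.0887 0.0582] [0.4683 0.0881 0.0582]
[392.55772358 203.71056911] [379 189  28  29 615] [ 4.586e-01 -3.000e-04  5.800e-02] [0.4589 0.0009 0.0604] [ 4.586e-01 -2.000e-04  5.810e-02]
[507.85185185 204.69191919] [494 191  29  28 594] [ 0.4469 -0.0894  0.058 ] [ 0.4473 -0.0878  0.0601] [ 0.4471 -0.0891  0.0585]
976 ((467.3382873535156, 87.70401000976562), (32.62236404418945, 33.039955139160156), 82.94481658935547) 0.04938684793251733
cap 0.058328557499890354 ((500.39007568359375, 84.28170776367188), 44.2030143737793)
987 ((457.9630126953125, -0.8541545867919922), (33.34638214111328, 32.675209045410156), 83.20189666748047) 0.04948824690551489
cap 0.0583140956719503 ((457.85015869140625, -0.5331347584724426), 11.53323745727539)
1008 ((446.4607238769531, -89.92259216308594), (34.06806182861328, 32.900577545166016), 83.03226470947266) 0.04951843297959218
cap 0.058472906903435956 ((446.19537353515625, -89.57466888427734), 11.787997245788574)
```

```bash
python3 -m jog '[[[1,-1,40,0,0,0,0],[2.4,-2.6,80,0,0,0,0],[2.4,-2.6,92,0,0,0,0],[2.4,-2.6,92,0,0,0,0],[2.4,-2.6,92,0,0,0,0],[2.4,-2.6,92,0,0,0,0]]]'; python3 to.py -7 .468 .0883 .058
```

```text
time: 2.75
position: [0.4697, 0.0896, 0.0694]
tool_rot: [3.136, -0.187, 0.005]
ft_force: [-0.2, -0.7, -0.4]
grip_width: 0.005
grip_force: 0.0
turn [-0.01 -0.2   0.16]
[-1.6  1.4 11.4]
2.75 [0.4697 0.0896 0.0694] [-0.23 -0.73 -0.41] 0.004963715164778645
```

```bash
python3 -m jog '[[[-1.5,1.5,4,0,0,0,0],[-1.5,1.5,8,0,0,0,0],[-1.5,1.5,8,0,0,0,0],[-1.5,1.5,8,0,0,0,0]]]' | egrep 'pos|force: \['; for i in 1 2 3 4 5 6; do python3 -m jog '[[[0,0,0.6,0,0,0,0],[0,0,0.6,0,0,0,0]]]' | egrep 'pos|ft_f'; done
```

```text
position: [0.4663, 0.0883, 0.0595]
ft_force: [0.3, 1.0, -0.5]
position: [0.4664, 0.0884, 0.0589]
ft_force: [0.9, 1.2, 0.7]
position: [0.4665, 0.0884, 0.0584]
ft_force: [0.6, -1.4, 1.5]
position: [0.4665, 0.0884, 0.0579]
ft_force: [-0.2, 1.1, 2.2]
position: [0.4665, 0.0884, 0.0572]
ft_force: [-0.9, -0.8, 2.9]
position: [0.4665, 0.0884, 0.0565]
ft_force: [-0.7, -0.4, 2.9]
position: [0.4665, 0.0883, 0.0558]
ft_force: [-0.0, 0.4, 2.7]
```

```bash
for i in 1 2 3; do python3 -m jog '[[[0,0,0.5,0,0,0,0],[0,0,0.5,0,0,0,0]]]' | egrep 'pos|ft_f'; done
```

```text
position: [0.4664, 0.0884, 0.0553]
ft_force: [0.5, 0.5, 0.9]
position: [0.4664, 0.0883, 0.0549]
ft_force: [1.6, -0.3, 1.4]
position: [0.4665, 0.0883, 0.0548]
ft_force: [-1.2, -0.0, 4.5]
```

Left is the 3 N switch, clicked down to its stop. Now the middle one.

```bash
python3 -m jog '[[[0,0,-12,0,0,0,0],[1,35,-15,0,0,0,0],[2.5,75,-15,0,0,0,0],[2.5,89,-12,0,0,0,0],[2.5,89,-7,0,0,0,0],[2.5,89,-7,0,0,0,0],[2.5,89,-7,0,0,0,0],[2.5,89,-7,0,0,0,0]]]' | egrep 'time|pos|ft_f';for i in 1 2 3 4 5 6; do python3 -m jog '[[[0,0,0.6,0,0,0,0],[0,0,0.6,0,0,0,0]]]' | egrep 'pos|ft_f'; done
```

```text
time: 5.75
position: [0.4585, 0.0011, 0.0616]
ft_force: [-0.7, 0.5, -0.7]
position: [0.4584, 0.0002, 0.0608]
ft_force: [-0.6, -0.1, 1.2]
position: [0.4583, -0.0002, 0.0602]
ft_force: [-0.4, -0.2, -0.2]
position: [0.4583, -0.0004, 0.0595]
ft_force: [0.2, -0.4, 0.4]
position: [0.4583, -0.0004, 0.059]
ft_force: [0.4, 0.4, 0.1]
position: [0.4584, -0.0004, 0.0585]
ft_force: [-0.5, -0.2, -0.5]
position: [0.4584, -0.0004, 0.0581]
ft_force: [-0.9, 0.1, 3.5]
```

```bash
for i in 1 2 3 4 5 6; do python3 -m jog '[[[0,0,0.6,0,0,0,0],[0,0,0.6,0,0,0,0]]]' | egrep 'pos|ft_f'; done
```

```text
position: [0.4584, -0.0004, 0.0574]
ft_force: [-1.5, 0.8, 5.7]
position: [0.4584, -0.0004, 0.0568]
ft_force: [-1.7, 0.3, 4.4]
position: [0.4584, -0.0004, 0.056]
ft_force: [-0.3, 0.7, 4.7]
position: [0.4584, -0.0004, 0.0553]
ft_force: [-0.9, -0.0, 2.9]
position: [0.4584, -0.0004, 0.0548]
ft_force: [-1.2, 0.2, 3.3]
position: [0.4584, -0.0004, 0.0548]
ft_force: [-1.9, -0.0, 8.6]
```

Middle is 6 N. Next, the right one.

```bash
python3 -m jog '[[[0,0,-12,0,0,0,0],[0,35,-15,0,0,0,0],[-1,75,-15,0,0,0,0],[-1,90,-12,0,0,0,0],[-1,90,-6,0,0,0,0],[-1,90,-6,0,0,0,0],[-1,90,-6,0,0,0,0],[-1,90,-6,0,0,0,0]]]' | egrep 'time|pos|ft_f';for i in 1 2 3 4 5 6; do python3 -m jog '[[[0,0,0.6,0,0,0,0],[0,0,0.6,0,0,0,0]]]' | egrep 'pos|ft_f'; done
```

```text
time: 8.95
position: [0.447, -0.0882, 0.0603]
ft_force: [0.6, 0.3, -0.8]
position: [0.4468, -0.089, 0.0597]
ft_force: [0.6, -0.2, -0.3]
position: [0.4467, -0.0895, 0.059]
ft_force: [0.2, 0.4, -0.1]
position: [0.4467, -0.0896, 0.0585]
ft_force: [-0.4, 0.2, 1.2]
position: [0.4468, -0.0896, 0.0582]
ft_force: [-1.5, 1.2, 5.2]
position: [0.4468, -0.0896, 0.0578]
ft_force: [-3.0, 0.7, 6.8]
position: [0.4468, -0.0897, 0.0574]
ft_force: [-2.0, 0.9, 7.5]
```

```bash
for i in 1 2 3 4 5 6; do python3 -m jog '[[[0,0,0.5,0,0,0,0],[0,0,0.5,0,0,0,0]]]' | egrep 'pos|ft_f'; done
```

```text
position: [0.4468, -0.0897, 0.0569]
ft_force: [-3.4, 0.7, 8.0]
position: [0.4468, -0.0897, 0.0563]
ft_force: [-2.4, 0.2, 6.6]
position: [0.4468, -0.0896, 0.0556]
ft_force: [-2.2, 0.4, 5.3]
position: [0.4467, -0.0896, 0.0549]
ft_force: [-1.5, 0.2, 4.2]
position: [0.4468, -0.0896, 0.0548]
ft_force: [-3.1, 0.3, 9.1]
position: [0.4468, -0.0897, 0.0547]
ft_force: [-3.8, 0.2, 12.7]
```

Right is the stiffest, at about 10 N. I'll lift, open and descend around it.

```bash
python3 -m jog '[[[0,0,-20,0,0,0,60],[0,0,-20,0,0,0,60],[0,0,-20,0,0,0,60],[0,0,-20,0,0,0,60],[0,0,-20,0,0,0,60],[0,0,-20,0,0,0,60],[0,0,-20,0,0,0,60],[0,0,-20,0,0,0,60],[0,0,-20,0,0,0,60]]]' 15; python3 to.py -7 .4468 -.0899 .018
```

```text
time: 12.25
position: [0.4466, -0.0896, 0.0736]
tool_rot: [3.136, -0.186, -0.0]
ft_force: [-0.4, -0.2, 0.2]
grip_width: 0.668
grip_force: 0.0
turn [0.   0.01 0.2 ]
[ 0.2  0.3 55.6]
12.25 [ 0.4466 -0.0896  0.0736] [-0.41 -0.15  0.2 ] 0.6682801519702846
```

```bash
python3 -m jog '[[[0,0,18,0,0,0,60],[0,0,36,0,0,0,60],[0,0,50,0,0,0,60],[0,0,56,0,0,0,60],[0,0,56,0,0,0,60],[0,0,56,0,0,0,60],[0,0,56,0,0,0,45],[0,0,56,0,0,0,36],[0,0,56,0,0,0,30],[0,0,56,0,0,0,28]]]' 15; python3 -m jog '[[[0,0,0,0,0,0,25],[0,0,0,0,0,0,25],[0,0,0,0,0,0,25],[0,0,0,0,0,0,25]]]' 15
```

```text
time: 13.25
position: [0.4468, -0.0897, 0.0179]
tool_rot: [3.136, -0.187, 0.001]
ft_force: [0.2, 1.0, 0.3]
grip_width: 0.409
grip_force: 0.0
time: 13.65
position: [0.4468, -0.0897, 0.0179]
tool_rot: [3.136, -0.186, 0.0]
ft_force: [-1.1, 0.4, 3.6]
grip_width: 0.392
grip_force: 15.0
```

```bash
python3 -m jog '[[[0,0,-5,0,0,0,25],[0,0,-12,0,0,0,25],[0,0,-25,0,0,0,25],[0,0,-45,0,0,0,25],[0,0,-65,0,0,0,25],[15,-12,-70,0,0,0,25],[45,-36,-70,0,0,0,25],[75,-60,-70,0,0,0,25],[105,-84,-70,0,0,0,25],[130,-104,-70,0,0,0,25]]]'; python3 -m jog '[[[15,-12,0,0,0,0,25],[20,-16,0,0,0,0,25],[20,-16,0,0,0,0,25],[20,-16,0,0,0,0,25],[20,-16,0,0,0,0,25]]]' ; python3 to.py -7 .610 .012 .0185; python3 - <<'E'
from h import *
d=grab('wrist','w2')
E
```

```text
time: 14.65
position: [0.5899, -0.0006, 0.0887]
tool_rot: [-3.136, 0.186, -0.002]
ft_force: [0.2, -0.7, -0.2]
grip_width: 0.39
grip_force: 15.0
time: 15.15
position: [0.609, 0.0104, 0.0878]
tool_rot: [3.135, -0.188, -0.001]
ft_force: [-0.0, 0.3, -2.1]
grip_width: 0.387
grip_force: 15.0
turn [0.08 0.03 0.12]
[ 0.9 -1.8 69.3]
15.15 [0.609  0.0104 0.0878] [-0.04  0.34 -2.1 ] 0.38674104564607953
```

View pics/w2.png

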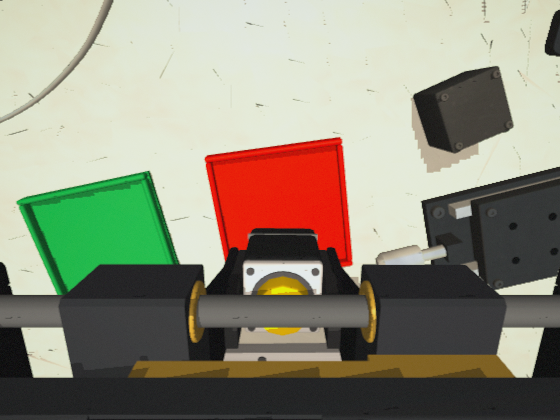

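The switch is held upright and level. The red tray's far rim corners are at (207,157) and (341,140). The green tray's are at (20,202) and (150,173).

```bash
python3 - <<'E'
from h import *
d=load('w2')
for a,b in(((207,157),(341,140)),((20,202),(150,173))):
    A=onz(d,*a,.012)[:2];B=onz(d,*b,.012)[:2]; e=(B-A)/np.linalg.norm(B-A); n=np.array([e[1],-e[0]]); n*=-np.sign(n[0]); print(A,B,np.linalg.norm(B-A),np.degrees(np.arctan2(e[0],-e[1])),'c',(A+B)/2+n*.047)
E
```

```text
[0.65857165 0.05489924] [ 0.65895157 -0.03562744] 0.09052748083444946 0.24045897388797885 c [0.61176202 0.00943865]
[0.64336351 0.19027333] [0.65250696 0.09549312] 0.09522022510545573 5.5102743529081275 c [0.60115242 0.13837008]
```

```bash
python3 -m jog '[[[1,-1,15,0,0,0,25],[2,-1,35,0,0,0,25],[2,-1,52,0,0,0,25],[2,-1,62,0,0,0,25],[2,-1,66,0,0,0,25],[2,-1,67.5,0,0,0,25],[2,-1,67.5,0,0,0,25],[2,-1,67.5,0,0,0,25]]]' | egrep 'pos|for'; for i in 1 2 3 4; do python3 -m jog '[[[0,0,0.5,0,0,0,25],[0,0,0.5,0,0,0,25]]]' | egrep 'pos|for'; done
```

```text
position: [0.6126, 0.0126, 0.0209]
ft_force: [0.2, -0.1, -1.7]
grip_force: 15.0
position: [0.6122, 0.0125, 0.02]
ft_force: [-0.5, -0.3, -1.2]
grip_force: 15.0
position: [0.6119, 0.0125, 0.0192]
ft_force: [-0.2, -0.1, -1.2]
grip_force: 15.0
position: [0.6119, 0.0125, 0.0185]
ft_force: [0.5, 0.4, -1.4]
grip_force: 15.0
position: [0.6119, 0.0125, 0.018]
ft_force: [0.9, -0.9, -1.4]
grip_force: 15.0
```

```bash
for i in 1 2 3; do python3 -m jog '[[[0,0,0.4,0,0,0,25],[0,0,0.4,0,0,0,25]]]' | egrep 'time|pos|for'; done
```

```text
time: 17.0
position: [0.6119, 0.0125, 0.018]
ft_force: [-0.7, 0.1, 0.7]
grip_force: 15.0
time: 17.2
position: [0.6119, 0.0125, 0.0179]
ft_force: [-3.4, 0.0, 4.5]
grip_force: 15.0
time: 17.4
position: [0.612, 0.0125, 0.0179]
ft_force: [-4.4, -0.8, 8.5]
grip_force: 15.0
```

It has touched down. I'll ease off, release and lift.

```bash
python3 -m jog '[[[0,0,-0.8,0,0,0,25],[0,0,-0.8,0,0,0,36],[0,0,-0.8,0,0,0,40],[0,0,-0.8,0,0,0,50],[0,0,-0.8,0,0,0,56],[0,0,-0.8,0,0,0,60],[0,0,-0.8,0,0,0,60],[0,0,-0.8,0,0,0,60],[0,0,-0.8,0,0,0,60]]]' 10; python3 -m jog '[[[0,0,-10,0,0,0,60],[0,0,-35,0,0,0,60],[0,0,-70,0,0,0,60],[0,0,-80,0,0,0,60],[0,0,-80,0,0,0,60]]]' ; python3 to.py -7 .4675 .0882 .095 .4675 .0882 .018
```

```text
time: 18.3
position: [0.6119, 0.0126, 0.0177]
tool_rot: [3.136, -0.186, 0.0]
ft_force: [-0.2, 0.5, -0.2]
grip_width: 0.689
grip_force: 0.0
time: 18.8
position: [0.6137, 0.0127, 0.1004]
tool_rot: [3.136, -0.186, 0.008]
ft_force: [-0.5, -0.1, -0.4]
grip_width: 0.693
grip_force: 0.0
turn [-0.   -0.27  0.19]
[-154.1  -57.6    4.6]
[-154.5  -57.6   81.6]
18.8 [0.6137 0.0127 0.1004] [-0.49 -0.11 -0.36] 0.6925485767688567
```

```bash
python3 -m jog '[[[-35,-13,0,0,0,0,60],[-75,-28,0,0,0,0,60],[-115,-43,0,0,0,0,60],[-145,-54,0,0,0,0,60],[-153,-57.5,0,0,0,0,60],[-153,-57.5,0,0,0,0,60],[-153,-57.5,0,0,0,0,60],[-153,-57.5,0,0,0,0,60]]]'; python3 to.py -7 .4675 .0882 .018; python3 - <<'E'
from h import *
d=grab('wrist','w3'); d=grab('scene','s3'); 
a=cv2.imread('pics/w3.png');b=cv2.imread('pics/s3.png')
cv2.imwrite('pics/ws3.png',np.hstack([cv2.resize(a,(400,300)),cv2.resize(b[150:300,170:370],(400,300))]))
E
```

```text
time: 19.6
position: [0.4679, 0.087, 0.0976]
tool_rot: [-3.135, 0.189, -0.0]
ft_force: [-0.4, -0.6, 0.0]
grip_width: 0.686
grip_force: 0.0
turn [-0.04 -0.    0.1 ]
[-0.5 -1.1 79.6]
19.6 [0.4679 0.087  0.0976] [-0.38 -0.6   0.03] 0.6856494749776872
```

View pics/ws3.png

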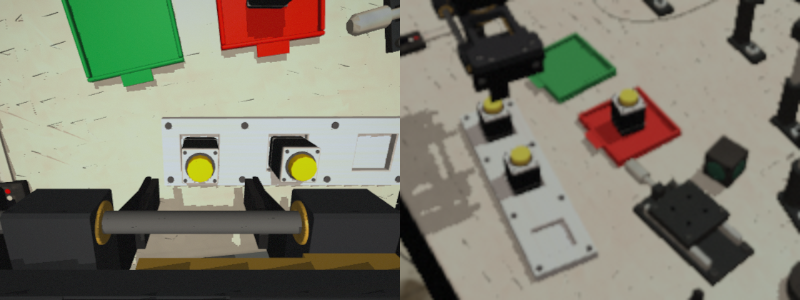

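The stiff switch stands upright in the red tray. The left switch lies between the open fingers, so I'll grasp it.

```bash
python3 -m jog '[[[-0.5,-0.5,25,0,0,0,60],[-0.5,-0.5,50,0,0,0,60],[-0.5,-0.5,70,0,0,0,60],[-0.5,-0.5,79.5,0,0,0,60],[-0.5,-0.5,79.5,0,0,0,60],[-0.5,-0.5,79.5,0,0,0,60],[-0.5,-0.5,79.5,0,0,0,45],[-0.5,-0.5,79.5,0,0,0,36],[-0.5,-0.5,79.5,0,0,0,30],[-0.5,-0.5,79.5,0,0,0,28]]]' 15; python3 -m jog '[[[0,0,0,0,0,0,25],[0,0,0,0,0,0,25],[0,0,0,0,0,0,25],[0,0,0,0,0,0,25]]]' 15; python3 to.py -7 .4675 .0882 .088 .6013 .142 .088
```

```text
time: 20.7
position: [0.4667, 0.0882, 0.0186]
tool_rot: [3.136, -0.187, 0.001]
ft_force: [-0.5, 0.1, 0.5]
grip_width: 0.408
grip_force: 0.0
time: 21.1
position: [0.4666, 0.0883, 0.0185]
tool_rot: [3.136, -0.187, 0.0]
ft_force: [-0.7, 0.2, 5.2]
grip_width: 0.393
grip_force: 15.0
turn [ 0.01 -0.02  0.19]
[  0.9   0.  -69.5]
[127.4 -69.3 -69.4]
21.1 [0.4666 0.0883 0.0185] [-0.69  0.17  5.2 ] 0.3926929264848268
```

```bash
python3 -m jog '[[[0,0,-5,0,0,0,25],[0,0,-12,0,0,0,25],[0,0,-25,0,0,0,25],[0,0,-45,0,0,0,25],[0,0,-65,0,0,0,25],[13,-7,-70,0,0,0,25],[40,-22,-70,0,0,0,25],[68,-37,-70,0,0,0,25],[95,-52,-70,0,0,0,25],[118,-64,-70,0,0,0,25]]]'|tail -2; python3 -m jog '[[[9.5,-5,0,0,0,0,25],[9.5,-5,0,0,0,0,25],[9.5,-5,0,0,0,0,25]]]'|egrep 'pos|for' ; python3 -m jog '[[[0,0,15,0,0,0,25],[0,0,35,0,0,0,25],[0,0,52,0,0,0,25],[0,0,62,0,0,0,25],[0,0,66,0,0,0,25],[0,0,67.5,0,0,0,25],[0,0,67.5,0,0,0,25],[0,0,67.5,0,0,0,25]]]' | egrep 'pos|for'; for i in 1 2 3 4; do python3 -m jog '[[[0,0,0.5,0,0,0,25],[0,0,0.5,0,0,0,25]]]' | egrep 'pos|for'; done
```

```text
grip_width: 0.386
grip_force: 15.0
position: [0.6, 0.1414, 0.0882]
ft_force: [0.1, -0.2, -0.9]
grip_force: 15.0
position: [0.6018, 0.1419, 0.0215]
ft_force: [1.1, 0.0, -1.3]
grip_force: 15.0
position: [0.6014, 0.1418, 0.0206]
ft_force: [0.1, -0.2, -1.1]
grip_force: 15.0
position: [0.6012, 0.1417, 0.0197]
ft_force: [-0.3, -0.3, -2.3]
grip_force: 15.0
position: [0.6011, 0.1417, 0.0191]
ft_force: [1.0, -0.2, -1.6]
grip_force: 15.0
position: [0.6011, 0.1417, 0.0186]
ft_force: [-0.1, 1.0, -2.4]
grip_force: 15.0
```

```bash
for i in 1 2; do python3 -m jog '[[[0,0,0.5,0,0,0,25],[0,0,0.5,0,0,0,25]]]' | egrep 'time|pos|for'; done
```

```text
time: 24.2
position: [0.6012, 0.1417, 0.0186]
ft_force: [-1.6, -0.8, 2.6]
grip_force: 15.0
time: 24.4
position: [0.6012, 0.1417, 0.0186]
ft_force: [-3.2, -1.7, 5.1]
grip_force: 15.0
```

```bash
python3 -m jog '[[[0,0,-0.5,0,0,0,25],[0,0,-0.5,0,0,0,36],[0,0,-0.5,0,0,0,40],[0,0,-0.5,0,0,0,50],[0,0,-0.5,0,0,0,56],[0,0,-0.5,0,0,0,60],[0,0,-0.5,0,0,0,60],[0,0,-0.5,0,0,0,60],[0,0,-0.5,0,0,0,60]]]' 10; python3 -m jog '[[[0,0,-10,0,0,0,60],[0,0,-35,0,0,0,60],[0,0,-70,0,0,0,60],[0,0,-110,0,0,0,60],[0,0,-140,0,0,0,60],[0,0,-140,0,0,0,60],[0,0,-140,0,0,0,60],[0,0,-140,0,0,0,60]]]' ; python3 - <<'E'
from h import *
grab('wrist','w4'); grab('scene','s4')
a=cv2.imread('pics/w4.png');b=cv2.imread('pics/s4.png')
cv2.imwrite('pics/ws4.png',np.hstack([cv2.resize(a,(400,300)),cv2.resize(b[150:300,170:370],(400,300))]))
E
```

```text
time: 25.3
position: [0.6011, 0.1417, 0.0182]
tool_rot: [3.136, -0.186, -0.0]
ft_force: [-0.8, -0.1, 0.2]
grip_width: 0.687
grip_force: 0.0
time: 26.1
position: [0.6005, 0.1414, 0.1574]
tool_rot: [3.135, -0.186, -0.002]
ft_force: [0.3, 0.6, -1.5]
grip_width: 0.689
grip_force: 0.0
```

View pics/ws4.png

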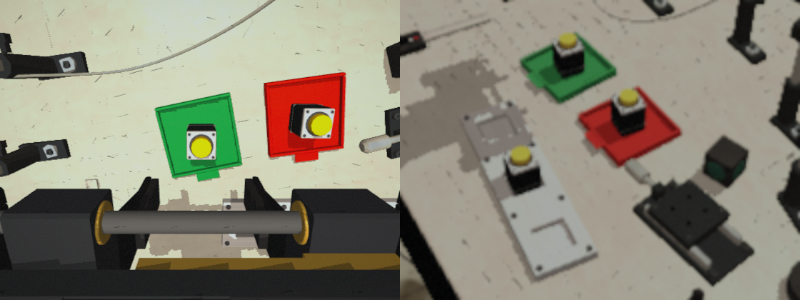

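Both switches stand upright in their trays, the 6 N switch is seated in the middle nest, and the arm is clear.

```bash
python3 -c "
from bench import ctrl
print(ctrl.close_job())"
```

```text
the job is handed in; nothing more can be done
None
```

Job handed in: I pressed all three caps left to right (about 3, 6 and 10 N; highest force read 12.7 N), then set the stiffest (right) upright in the red tray and the lightest (left) upright in the green, leaving the middle one in its nest.

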